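# Unbolt and open the tube locker

### The job

Open the white tube locker so that the orange-capped tubes inside can be reached: its clear cover is locked by a bolt, so first draw the bolt by its red knob all the way back towards you, out of the staple, then slide the cover fully open to the left by its black grip bar. Do not disturb the brown bottle standing beside the locker.

Things in the scene. Friction and masses are not known exactly. Their poses are not given: they have to be found in the camera images.
- tube_locker: White open-topped box fixed to the bench, 110 (x) x 150 (y) x 50 mm high, with aluminium rails on its two long top edges (top at 59 mm) and a grey bracket with a steel bolt sticking out of its -x side as far as x = -140 mm. Origin: centre of the box's underside. x points from the bolt's side across the box (roughly away from the robot), y along the box in the direction in which the cover opens, z up. It stands turned by up to about 17 degrees.
- bolt_knob (a point): Centre of the flat top of the red knob of the lock bolt: an upright cylinder, 16 mm in diameter and 38 mm tall, its top 108 mm above the bench. It stands on the steel bolt (12 mm wide, top at 70 mm) and moves with it, straight along the locker's -x. With the bolt shot it is at (-85, 20) mm in the locker's frame. A steel strap, top at 75 mm, crosses the bolt 22 mm to its +x side (centre to centre). Axes as the locker's.
- lock_bolt (a joint): How far the lock bolt is drawn out along the locker's -x, in m: near 0 shot into the staple on the cover (cover locked), 0.035 fully drawn against its end stop. The bolt leaves the staple at about 0.018. It slides with light friction (about 2 N) and stays where it is left.
- cover_grip (a point): Centre of the top of the cover's black grip bar: 60 mm long (along the locker's x), 12 mm thick (along y), standing 35 mm above the clear cover plate, whose top is 55 mm above the bench; top of the bar at 90 mm. A 4 mm high foot 22 mm wide runs along its base. With the cover shut it is at (10, -40) mm in the locker's frame; it moves with the cover along the locker's +y. Axes as the locker's.
- cover (a joint): How far the clear cover is slid open along the locker's +y, in m: 0 shut, 0.085 fully open at its stop. It cannot move more than about 2 mm while the bolt is in the steel staple that stands on the cover (75 mm high, at (-35, 20) mm in the locker's frame when shut). Slides with light friction (about 2 N) and stays where it is left.
- brown_bottle: Bystander: loose brown bottle with a blue cap, 60 mm in diameter, 125 mm tall, standing about 0.14 m to the locker's -y side. Origin: centre of its underside, z up.

How it is judged:
On the way, in this order (a step that is already met when the one before it is completed fails the run):
1. the lock bolt is drawn back (at least 25 of 35 mm) while the cover is still shut (value of joint lock_bolt above 0.025 m and value of joint cover below 0.01 m), for 0.2 s.
2. the cover is slid open (at least 70 of 85 mm) (value of joint cover above 0.07 m), for 0.2 s.
At the end, for the whole second after the job is handed in: The lock bolt is drawn at least 25 mm of its 35 mm, the cover is open at least 70 mm of its 85 mm and at rest, and the brown bottle stands upright within 30 mm of where it was (value of joint lock_bolt above 0.025 m and value of joint cover above 0.07 m and velocity of joint cover between -0.01 and 0.01 m/s and distance of brown_bottle from where it was at the start of the episode below 0.03 m and angle between brown_bottle's own z axis and vertical below 0.2 rad); the robot touches nothing.
It fails at once if the cover is forced past the bolt while it is still locked (value of joint cover above 0.01 m and value of joint lock_bolt below 0.012 m).
It fails at once if the brown bottle is pushed more than 30 mm or knocked over (distance of brown_bottle from where it was at the start of the episode above 0.03 m or angle between brown_bottle's own z axis and vertical above 0.5 rad).
It also fails if it takes over 43 s, if anything falls off the work surface, if the arm or the gripper's body presses on something with over 40 N, if the wrist force passes 120 N, or if a joint passes its speed limit or range.

### The arm

A 6-joint arm with a two-finger parallel gripper is mounted at the origin on the work surface; the furniture and walls round the work are solid. World frame = base frame: x ahead of the robot, y to its left, z up, the work surface at z = 0. Lengths are in m, angles in rad, forces in N, time in s.
With the tool pointing down it reaches from about 0.35 to 0.95 m from the base axis. Payload 17.4 kg.
Tool frame: the origin (TCP) lies on the centre line of the jaws, within the pads' length; the fingertips stand 8 mm ahead of it and the grasp point (between the pads) lies 11 mm behind it; z points along the fingers, y is the line along which they close (so a half turn about z gives the same grasp; the last joint's range is limited). The gripper opens to 93 mm and grips with 3 to 60 N. Pads are 15 mm wide; open, the fingers measure 128 mm over their backs; the gripper's body (75 mm by 188 mm) begins 65 mm behind the grasp point.
Start: joints at [1.144, 0.116, 1.442, -0, 1.584, -0.038], TCP at [0.256, 0.625, 0.227] pointing down, gripper open.
Joint ranges: [-2.83, 2.83], [-0.83, 2.19], [0.07, 2.5], [-1.14, 4.28], [0.01, 3], [-2.97, 2.97]. Speed limits (rad/s): [1.89, 1.89, 2.22, 3.14, 3.14, 3.14].

### API

Orientations are given as a rotation vector (axis times angle).
In Python, from rig import get_state, snapshot, get_calibration, hand_in gives the robot as it stands. The module is installed in compiled form; this text tells all that it offers.
- The arm moves only by the tool carry_out, never from a script. Its argument "rows" is a list of rows, each a list of 7 numbers: the turn, a rotation vector about the tool's x, y, z in degrees, then the shift along the tool's x, y, z in m, then the finger opening in m, from 0 to 0.093. A call has 1 to 20 rows; each row is the pose to reach, as a shift and turn from the pose commanded when the call began, along the tool's axes at that moment; what a row does not reach only later rows make up. A row lasts 1/12 s, in which the tool goes at most 41.7 mm and 7.16 degrees, less where a joint would pass 70% of its speed; a pose out of reach is approached as far as the arm can. A call with a gripper value outside its range is refused whole. The fingers move at their own pace and stop on an object; "newtons" is the grip in N (left out, the last holds). Time passes only in rows, so rows that repeat a pose let the fingers close. It gives the time, the measured TCP pose, the force, the opening and the grip force at its end, in the units of the state.
- get_state(): the state, without advancing time (a new reading comes with each control period).
- snapshot(name): name is "side" or "top" or "wrist"; returns (picture, depth): 480x640x3 uint8, blue, green, red; 480x640 float32, m along the optical axis (not along the pixel's ray), 0 where there is no reading.
- get_calibration(name): a dict with "camera_matrix" (3x3 intrinsics, pixels), "k1" (the pictures are not rectified: a ray, as slopes to the right and down, at radius r is drawn at 1 + k1 r^2 times it, then the intrinsics apply), "xyz" and "attitude" of the camera in the world; the wrist camera has in their place "T_tool_cam" (4x4, takes a point from camera to tool coordinates, whose origin is the TCP and whose axes are the flange's). Camera axes: x right, y down, z forward; pixel columns grow to the right and rows downward; lengths in m; the calibration is good to about 2 mm. A picture is of the moment at which its call begins: read the wrist's pose just before it. get_calibration takes no time and is no camera call.
- hand_in(): hands the job in; it is judged then, once.
The state is a dict: "clock": time; "qpos": joint angles; "dq": joint speeds; "tau": joint torques, N m; "tcp_pos": TCP position; "eef_rot": TCP orientation; "ft_force": force on the tool from outside, world axes, zero at the start; "wrist_torque": the same for the moment, N m; "finger_gap": finger opening in m; "grasp_force": force on a finger pad.
Only numpy, scipy, OpenCV 4.12 (cv2) and the standard library are available. Lean on these libraries where they do the work, as an engineer would, in place of code of your own. Each camera call takes 0.05 s, during which the arm holds its last target. There are 200 camera calls.

## Working session

There is one attempt and no reset: what is moved stays moved. The work goes in short steps, Python scripts to look and compute and a tool call to move; the robot and the scene stay as the last step left them, time stands still between calls to the robot, and variables do not carry over. Pictures are saved under pics/ and viewed, at most 10 in all, crops included, and the job is handed in when it is done.

Besides the shell and the picture viewer there is one more tool, called after "Call:" as name(argument=value, ...), one argument or row to a line, values as JSON. carry_out: Moves the arm, as the interface text tells. Its arguments: {"type":"object","properties":{"rows":{"type":"array"},"newtons":{"type":"number"}},"required":["rows"]}

```bash
mkdir -p pics
cat > h.py <<'E'
import numpy as np, cv2
from scipy.spatial.transform import Rotation as R
from rig import *
def campose(name, st=None):
    c=get_calibration(name)
    if name=="wrist":
        T=np.eye(4);T[:3,:3]=R.from_rotvec(st["eef_rot"]).as_matrix();T[:3,3]=st["tcp_pos"]
        return c, T@np.array(c["T_tool_cam"])
    T=np.eye(4);a=np.array(c["attitude"])
    T[:3,:3]=a if a.shape==(3,3) else R.from_rotvec(a).as_matrix();T[:3,3]=c["xyz"]
    return c,T
def cloud(depth,c,T):
    K=np.array(c["camera_matrix"]);v,u=np.mgrid[:480,:640]
    d=np.array([c["k1"],0,0,0,0],float)
    p=cv2.undistortPoints(np.stack([u.ravel(),v.ravel()],1).astype(np.float64)[:,None],K,d)[:,0].reshape(480,640,2)
    P=np.dstack([p*depth[...,None],depth])
    return P@T[:3,:3].T+T[:3,3]
E
python3 - <<'E'
from h import *
st=get_state();print(st)
for n in("top","side"):
    print(n,get_calibration(n))
    im,d=snapshot(n);cv2.imwrite(f"pics/{n}0.png",im);np.savez(f"{n}0.npz",im=im,d=d)
E
```

```text
{'clock': 0.0, 'qpos': array([ 1.14417557e+00,  1.16453625e-01,  1.44226925e+00,  3.13834750e-05,
        1.58398550e+00, -3.77994735e-02]), 'dq': array([ 5.35699956e-05, -9.72233682e-04, -7.43750089e-04, -1.14733413e-04,
        1.75761791e-03, -7.63399585e-04]), 'tau': array([ 8.98624767e-04, -7.21253085e+01, -6.22615600e+01,  7.80664128e-02,
        2.35701510e-02, -4.49914819e-05]), 'tcp_pos': array([0.25580945, 0.62443761, 0.22592452]), 'eef_rot': array([-6.06862787e-01, -3.08212817e+00,  1.69403005e-03]), 'ft_force': array([-0.10094888,  0.13704381, -0.16302048]), 'wrist_torque': array([-0.00575882, -0.04276923,  0.03374414]), 'grasp_force': 0.0, 'finger_gap': 0.09293862198820756}
top {'camera_matrix': array([[442.05267196,   0.        , 329.24490977],
       [  0.        , 442.05267196, 238.2584203 ],
       [  0.        ,   0.        ,   1.        ]]), 'k1': -0.08206322653880659, 'xyz': array([0.41203351, 0.03421954, 0.91509353]), 'attitude': array([-2.11989153,  2.14210564, -0.20940416])}
side {'camera_matrix': array([[478.03895758,   0.        , 327.66439599],
       [  0.        , 478.03895758, 238.6024634 ],
       [  0.        ,   0.        ,   1.        ]]), 'k1': -0.06250834294335646, 'xyz': array([ 0.70450324, -0.67829294,  0.59466017]), 'attitude': array([-2.15471094, -0.23438412,  0.10749328])}
```

View pics/top0.png

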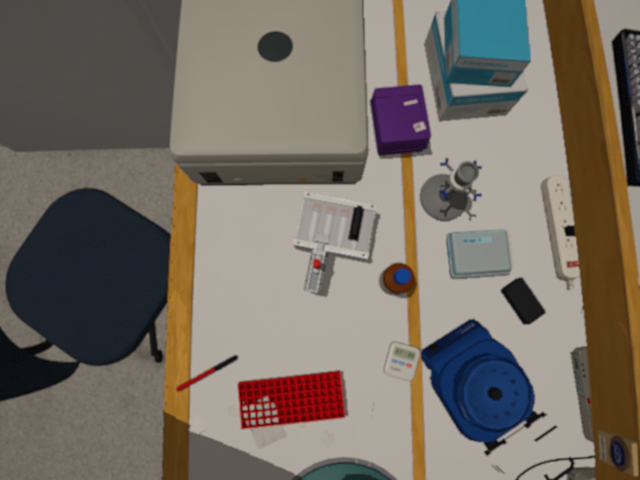

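The top view shows the locker at about (337,228), the red knob at (317,264), the black grip at (356,222) and the bottle at (400,278). A tall beige box stands beyond the locker.

Run:
```python
from h import *
c,T=campose("top");z=np.load("top0.npz");im,d=z["im"],z["d"]
P=cloud(d,c,T);hsv=cv2.cvtColor(im,cv2.COLOR_BGR2HSV)
def box(u0,u1,v0,v1):
    m=np.zeros((480,640),bool);m[v0:v1,u0:u1]=1;return m
red=(((hsv[...,0]<8)|(hsv[...,0]>172))&(hsv[...,1]>150))&box(300,335,250,285)
v,u=np.where(red);print("red",u.min(),u.max(),v.min(),v.max())
k=red&(P[...,2]>.095);print("knob",k.sum(),np.median(P[k],0))
b=(hsv[...,2]<60)&box(345,372,200,245);q=b&(P[...,2]>.08)&(P[...,2]<.1);print("grip",q.sum(),P[q].mean(0))
X=P[q][:,:2];w=np.linalg.svd(X-X.mean(0))[2][0];print("bar dir yaw deg",np.degrees(np.arctan2(w[1],w[0])))
L=box(285,385,185,265)&(P[...,2]>.03)&(P[...,2]<.07);r=cv2.minAreaRect(P[L][:,:2].astype(np.float32));print("locker",L.sum(),r)
bt=(hsv[...,0]>95)&(hsv[...,0]<125)&(hsv[...,1]>150)&box(380,420,260,300);print("bottle",np.median(P[bt],0))
for n,(uu,vv) in dict(bench=(250,300),beige_edge=(270,150),beige_mid=(270,100),purple=(400,120),stand=(463,175)).items(): print(n,P[vv,uu])
```

```text
red 314 320 260 267
knob 46 [0.51529598 0.04625651 0.10765106]
grip 182 [ 0.59750365 -0.03025896  0.08935402]
bar dir yaw deg 168.32820759593116
locker 3985 ((0.5830836296081543, 0.013280309736728668), (0.15034808218479156, 0.14304108917713165), 78.6152114868164)
bottle [ 0.48823677 -0.10624671  0.12419097]
bench [0.41203351 0.03421954 0.91509353]
beige_edge [0.70261405 0.12518975 0.19201491]
beige_mid [0.79649979 0.12669414 0.19397036]
purple [ 0.81184869 -0.12492074  0.07867507]
stand [ 0.66430209 -0.21765301  0.16535148]
```

View pics/side0.png

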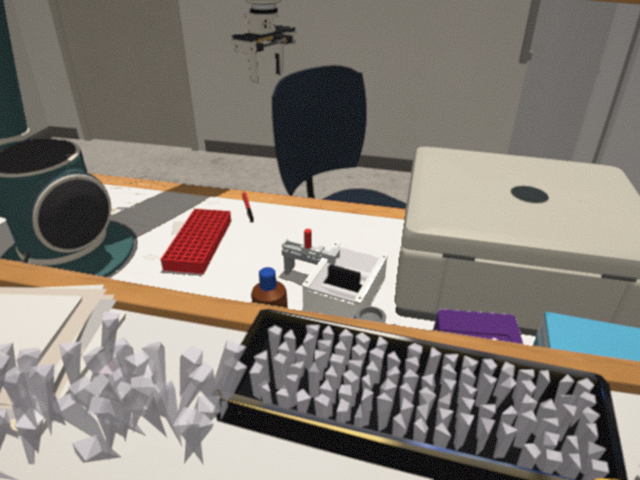

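```bash
cat >> h.py <<'E'
def rel(pos,yaw_y):
    """shift in tool axes and turn (deg) to a downward pose with tool y at world yaw yaw_y (deg)"""
    st=get_state();A=R.from_rotvec(st["eef_rot"]);t=np.radians(yaw_y)
    y=np.array([np.cos(t),np.sin(t),0]);zz=np.array([0,0,-1.]);B=R.from_matrix(np.stack([np.cross(y,zz),y,zz],1))
    return np.degrees((A.inv()*B).as_rotvec()).round(2),A.inv().apply(np.array(pos)-st["tcp_pos"]).round(4)
E
python3 - <<'E'
from h import *
c,T=campose("top");z=np.load("top0.npz");P=cloud(z["d"],c,T);ok=(z["d"]>0)
for y0 in np.arange(-.12,.3,.06):
    m=ok&(P[...,1]>y0)&(P[...,1]<y0+.06)&(P[...,0]>.5)
    f=lambda a,b:(lambda s:round(float(np.percentile(P[...,0][s],1)),3) if s.sum()>5 else None)(m&(P[...,2]>a)&(P[...,2]<b))
    print(round(y0,2),f(.12,.15),f(.15,.18),f(.18,.3))
print(rel([.515,.046,.20],78.8))
E
```

```text
-0.12 0.501 None None
-0.06 0.69 0.691 0.694
0.0 0.691 0.691 0.694
0.06 0.691 0.691 0.694
0.12 0.691 0.691 0.694
0.18 0.691 0.691 0.695
0.24 0.69 0.69 0.694
(array([-6.000e-02, -1.000e-02, -1.108e+01]), array([-0.4591, -0.437 ,  0.0264]))
```

Call:
carry_out(
  rows=[
    [0,0,-11.1,-0.459,-0.437,0.026,0.06],
    [0,0,-11.1,-0.459,-0.437,0.026,0.06],
    [0,0,-11.1,-0.459,-0.437,0.026,0.06],
    [0,0,-11.1,-0.459,-0.437,0.026,0.06],
    [0,0,-11.1,-0.459,-0.437,0.026,0.06],
    [0,0,-11.1,-0.459,-0.437,0.026,0.06],
    [0,0,-11.1,-0.459,-0.437,0.026,0.06],
    [0,0,-11.1,-0.459,-0.437,0.026,0.06],
    [0,0,-11.1,-0.459,-0.437,0.026,0.06],
    [0,0,-11.1,-0.459,-0.437,0.026,0.06],
    [0,0,-11.1,-0.459,-0.437,0.026,0.06],
    [0,0,-11.1,-0.459,-0.437,0.026,0.06],
    [0,0,-11.1,-0.459,-0.437,0.026,0.06],
    [0,0,-11.1,-0.459,-0.437,0.026,0.06],
    [0,0,-11.1,-0.459,-0.437,0.026,0.06],
    [0,0,-11.1,-0.459,-0.437,0.026,0.06],
    [0,0,-11.1,-0.459,-0.437,0.026,0.06],
    [0,0,-11.1,-0.459,-0.437,0.026,0.06],
    [0,0,-11.1,-0.459,-0.437,0.026,0.06],
    [0,0,-11.1,-0.459,-0.437,0.026,0.06],
  ],
)

```text
clock: 1.77
tcp_pos: [0.5146, 0.0475, 0.2008]
eef_rot: [0.303, 3.127, 0.0]
ft_force: [1.6, 0.1, 0.1]
finger_gap: 0.0601
grasp_force: 0.0
```

Run:
```python
from h import *
st=get_state();im,d=snapshot("wrist");cv2.imwrite("pics/w1.png",im);print(st["tcp_pos"],st["dq"])
c,T=campose("wrist",st);P=cloud(d,c,T);hsv=cv2.cvtColor(im,cv2.COLOR_BGR2HSV);ok=d>0
k=ok&((hsv[...,0]<8)|(hsv[...,0]>172))&(hsv[...,1]>150)&(P[...,2]>.1)&(P[...,2]<.115);print("knob",k.sum(),P[k].mean(0),(P[k].min(0)+P[k].max(0))/2,np.ptp(P[k],axis=0))
q=ok&(hsv[...,2]<70)&(abs(P[...,2]-.09)<.006)&(P[...,0]>.55)&(P[...,0]<.65);print("grip",q.sum(),P[q].mean(0))
r=cv2.minAreaRect(P[q][:,:2].astype(np.float32));print(r)
m=(P[k].min(0)+P[k].max(0))/2
print(rel([m[0],m[1],.088],78.8))
```

```text
[0.51460921 0.04752881 0.20079107] [ 7.80389301e-04  5.23531653e-05 -3.70051484e-04 -2.31671380e-03
 -1.11519749e-03 -4.20917094e-03]<stdin>:4: RuntimeWarning: Mean of empty slice.
  ret = um.true_divide(
Traceback (most recent call last):
ValueError: zero-size array to reduction operation minimum which has no identity
```

View pics/w1.png

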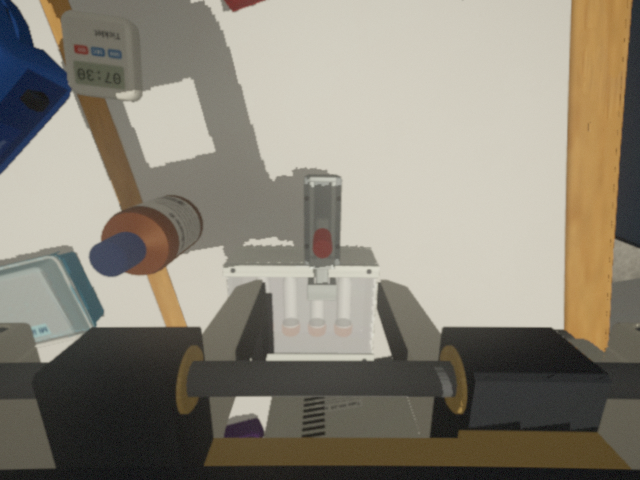

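The wrist picture shows the knob in shade at about (322,243), between the fingers. The bottle is at (140,240), well clear. My colour and height gate missed the knob.

Run:
```python
from h import *
st=get_state();c,T=campose("wrist",st);print(np.array(c["T_tool_cam"]).round(3));im,d=snapshot("wrist");P=cloud(d,c,T);hsv=cv2.cvtColor(im,cv2.COLOR_BGR2HSV)
for v,u in((235,322),(243,322),(253,322),(200,322),(90,300),(270,260),(250,110)):print(u,v,hsv[v,u],d[v,u],P[v,u].round(4))
k=(d>0)&((hsv[...,0]<10)|(hsv[...,0]>170))&(hsv[...,1]>120);k[:225]=0;k[265:]=0;k[:,:300]=0;k[:,345:]=0
Q=P[k];print(k.sum(),Q.min(0),Q.max(0));t=Q[Q[:,2]>Q[:,2].max()-.004];print(len(t),t.mean(0),(t.min(0)+t.max(0))/2)
```

```text
[[-0.001 -0.955 -0.296  0.082]
 [ 1.    -0.001  0.001  0.   ]
 [-0.001 -0.296  0.955 -0.157]
 [ 0.     0.     0.     1.   ]]
322 235 [  5 108 111] 0.2737307 [0.5106 0.0497 0.0953]
322 243 [  5 120 121] 0.2634945 [0.5136 0.0491 0.107 ]
322 253 [  5 122 119] 0.26659745 [0.5219 0.0474 0.1063]
322 200 [ 27  23 102] 0.30307367 [0.4893 0.054  0.0579]
300 90 [ 23  21 211] 0.33143044 [ 0.3897  0.0518 -0.002 ]
260 270 [ 28  18 207] 0.324273 [ 0.5446 -0.0174  0.0567]
110 250 [117  55  92] 0.24670693 [ 0.4836 -0.1016  0.1242]
40 [0.51152358 0.04240091 0.08005891] [0.52188775 0.05338455 0.10874672]
39 [0.51657709 0.04720511 0.10676349] [0.51695691 0.04789273 0.10676101]
```

Call:
carry_out(
  newtons=20,
  rows=[
    [0,0,0,-0.002,0,0.03,0.05],
    [0,0,0,-0.002,0,0.06,0.05],
    [0,0,0,-0.002,0,0.085,0.05],
    [0,0,0,-0.002,0,0.1,0.05],
    [0,0,0,-0.002,0,0.112,0.05],
    [0,0,0,-0.002,0,0.112,0.05],
    [0,0,0,-0.002,0,0.112,0.01],
    [0,0,0,-0.002,0,0.112,0.01],
    [0,0,0,-0.002,0,0.112,0.01],
    [0,0,0,-0.002,0,0.112,0.01],
    [0,0,0,-0.002,0,0.112,0.01],
    [0,0,0,-0.002,0,0.112,0.01],
  ],
)

```text
clock: 2.87
tcp_pos: [0.5174, 0.0471, 0.0894]
eef_rot: [0.306, 3.125, 0.005]
ft_force: [4.8, 21.4, -1.9]
finger_gap: 0.0155
grasp_force: 20.0
```

Call:
carry_out(
  rows=[
    [0,0,0,0,0.001,0,0.01],
    [0,0,0,0.004,0.001,0,0.01],
    [0,0,0,0.008,0.001,0,0.01],
    [0,0,0,0.012,0.001,0,0.01],
    [0,0,0,0.016,0.001,0,0.01],
    [0,0,0,0.02,0.001,0,0.01],
    [0,0,0,0.024,0.001,0,0.01],
    [0,0,0,0.028,0.001,0,0.01],
    [0,0,0,0.031,0.001,0,0.01],
    [0,0,0,0.033,0.001,0,0.01],
    [0,0,0,0.033,0.001,0,0.01],
    [0,0,0,0.033,0.001,0,0.01],
    [0,0,0,0.033,0.001,0,0.01],
  ],
)

```text
clock: 3.95
tcp_pos: [0.4862, 0.0539, 0.0893]
eef_rot: [0.305, 3.123, 0.003]
ft_force: [13.1, 7.0, -4.8]
finger_gap: 0.0153
grasp_force: 20.0
```

Call:
carry_out(
  rows=[
    [0,0,0,0,0,0,0.05],
    [0,0,0,0,0,0,0.05],
    [0,0,0,0,0,0,0.05],
    [0,0,0,0,0,0,0.05],
    [0,0,0,0,0,-0.02,0.05],
    [0,0,0,0,0,-0.05,0.05],
    [0,0,0,0,0,-0.08,0.05],
    [0,0,0,0,0,-0.11,0.05],
    [0,0,0,0,0,-0.11,0.05],
    [0,0,0,0,0,-0.11,0.05],
  ],
)

```text
clock: 4.78
tcp_pos: [0.4853, 0.0532, 0.2001]
eef_rot: [0.306, 3.124, 0.001]
ft_force: [-0.9, -0.4, -1.3]
finger_gap: 0.0502
grasp_force: 0.0
```

Run:
```python
from h import *
st=get_state();print(st["tcp_pos"],st["ft_force"]);c,T=campose("wrist",st);im,d=snapshot("wrist");cv2.imwrite("pics/w2.png",im);P=cloud(d,c,T);hsv=cv2.cvtColor(im,cv2.COLOR_BGR2HSV)
k=(d>0)&((hsv[...,0]<10)|(hsv[...,0]>170))&(hsv[...,1]>100)&(P[...,2]>.103)&(P[...,2]<.112);k[:,:280]=0;k[:,360:]=0
t=P[k];print("knob",len(t),t.mean(0))
print(rel([.5975,-.030,.150],78.8), rel([.5975,-.030,.070],78.8))
```

```text
[0.4852765  0.05319542 0.20012805] [-0.88892468 -0.37903714 -1.33145531]
knob 273 [0.48607633 0.05472534 0.10672907]
(array([0.  , 0.02, 0.02]), array([-0.1267, -0.0597,  0.0485])) (array([0.  , 0.02, 0.02]), array([-0.1267, -0.0597,  0.1285]))
```

View pics/w2.png

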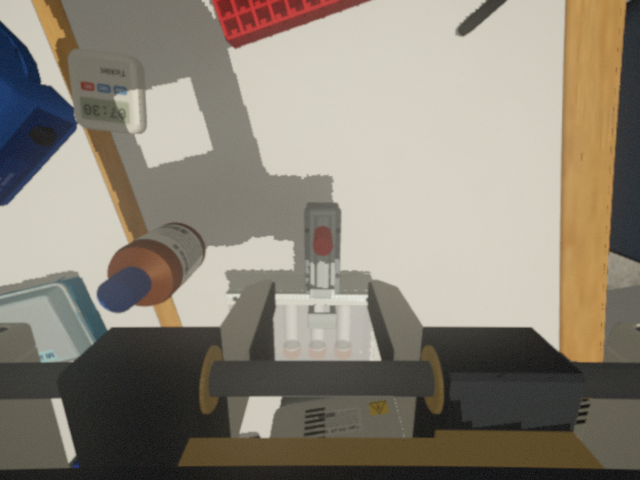

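The knob now sits 31.5 mm back, so the bolt is drawn. Next I grasp the grip bar.

Call:
carry_out(
  newtons=20,
  rows=[
    [0,0,0,-0.036,-0.018,0,0.06],
    [0,0,0,-0.072,-0.036,0,0.06],
    [0,0,0,-0.1,-0.05,0,0.06],
    [0,0,0,-0.122,-0.06,0.01,0.06],
    [0,0,0,-0.122,-0.06,0.04,0.06],
    [0,0,0,-0.122,-0.06,0.07,0.06],
    [0,0,0,-0.122,-0.06,0.1,0.06],
    [0,0,0,-0.122,-0.06,0.118,0.06],
    [0,0,0,-0.122,-0.06,0.128,0.06],
    [0,0,0,-0.122,-0.06,0.128,0.06],
    [0,0,0,-0.122,-0.06,0.128,0.005],
    [0,0,0,-0.122,-0.06,0.128,0.005],
    [0,0,0,-0.122,-0.06,0.128,0.005],
    [0,0,0,-0.122,-0.06,0.128,0.005],
    [0,0,0,-0.122,-0.06,0.128,0.005],
    [0,0,0,-0.122,-0.06,0.128,0.005],
  ],
)

```text
clock: 6.17
tcp_pos: [0.593, -0.0293, 0.0712]
eef_rot: [0.306, 3.126, 0.0]
ft_force: [-0.3, 0.2, 0.4]
finger_gap: 0.0247
grasp_force: 0.0
```

Call:
carry_out(
  rows=[
    [0,0,0,0,0,0,0.005],
    [0,0,0,0,0,0,0.005],
    [0,0,0,0,0,0,0.005],
    [0,0,0,0,0,0,0.005],
    [0,0,0,0,0.004,0,0.005],
    [0,0,0,0,0.01,0,0.005],
  ],
)

```text
clock: 6.67
tcp_pos: [0.5948, -0.0198, 0.0708]
eef_rot: [0.307, 3.126, -0.001]
ft_force: [-1.3, -2.5, 2.7]
finger_gap: 0.012
grasp_force: 20.0
```

Call:
carry_out(
  rows=[
    [0,0,0,0,0.008,0,0.005],
    [0,0,0,0,0.016,0,0.005],
    [0,0,0,0,0.024,0,0.005],
    [0,0,0,0,0.032,0,0.005],
    [0,0,0,0,0.04,0,0.005],
    [0,0,0,0,0.048,0,0.005],
    [0,0,0,0,0.056,0,0.005],
    [0,0,0,0,0.062,0,0.005],
    [0,0,0,0,0.068,0,0.005],
    [0,0,0,0,0.072,0,0.005],
    [0,0,0,0,0.073,0,0.005],
    [0,0,0,0,0.073,0,0.005],
    [0,0,0,0,0.073,0,0.005],
    [0,0,0,0,0.073,0,0.005],
  ],
)

```text
clock: 7.83
tcp_pos: [0.6095, 0.053, 0.0708]
eef_rot: [0.305, 3.125, 0.001]
ft_force: [7.5, -0.6, 1.7]
finger_gap: 0.0118
grasp_force: 20.0
```

Travel is about 84 mm in all. Next I open the fingers and go up and back.

Call:
carry_out(
  rows=[
    [0,0,0,0,0,0,0.06],
    [0,0,0,0,0,0,0.06],
    [0,0,0,0,0,0,0.06],
    [0,0,0,0,0,0,0.06],
    [0,0,0,0,0,0,0.06],
    [0,0,0,0,0,-0.02,0.06],
    [0,0,0,0,0,-0.05,0.06],
    [0,0,0,0,0,-0.08,0.06],
    [0,0,0,0,0,-0.11,0.06],
    [0,0,0,0,0,-0.14,0.06],
    [0,0,0,0.04,0,-0.15,0.06],
    [0,0,0,0.08,0,-0.15,0.06],
    [0,0,0,0.12,0,-0.15,0.06],
    [0,0,0,0.16,0,-0.15,0.06],
    [0,0,0,0.2,0,-0.15,0.06],
    [0,0,0,0.2,0,-0.15,0.06],
    [0,0,0,0.2,0,-0.15,0.06],
  ],
)

```text
clock: 9.25
tcp_pos: [0.4117, 0.0913, 0.2216]
eef_rot: [0.304, 3.124, 0.001]
ft_force: [1.0, 1.2, -0.6]
finger_gap: 0.0601
grasp_force: 0.0
```

Run:
```python
from h import *
im,d=snapshot("side");cv2.imwrite("pics/side1.png",im);print(get_state()["ft_force"])
c,T=campose("top");im,d=snapshot("top");P=cloud(d,c,T);hsv=cv2.cvtColor(im,cv2.COLOR_BGR2HSV)
q=(d>0)&(hsv[...,2]<60)&(abs(P[...,2]-.09)<.01)&(P[...,0]>.55)&(P[...,0]<.66)&(P[...,1]>-.06)&(P[...,1]<.1);print("grip",q.sum(),P[q].mean(0))
k=(d>0)&((hsv[...,0]<10)|(hsv[...,0]>170))&(hsv[...,1]>120)&(abs(P[...,2]-.107)<.01);print("knob",k.sum(),P[k].mean(0))
```

```text
[1.697307   0.21426937 1.44643663]
grip 185 [0.61352033 0.05120077 0.08936428]
knob 0 [nan nan nan]<stdin>:5: RuntimeWarning: Mean of empty slice.
  ret = um.true_divide(
```

View pics/side1.png

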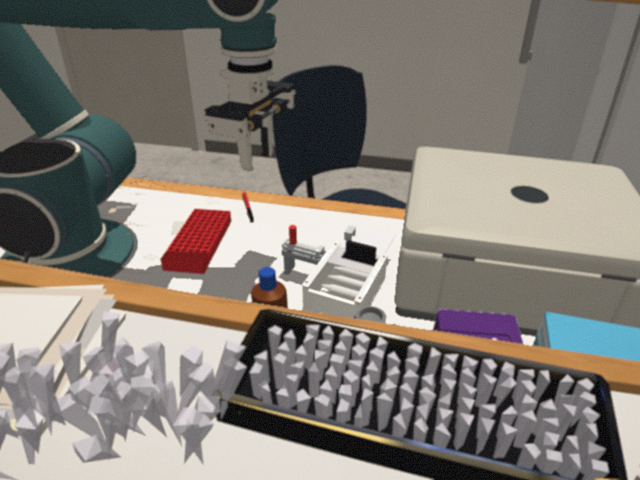

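The side view shows the cover open, with the grip at (360,252). The knob is drawn back at (292,235), the bottle at (268,290) has not moved, and the arm is clear. The top camera puts the grip 83 mm from where it started.

```bash
python3 -c "
from rig import *
print(hand_in())"
```

```text
the job is handed in; nothing more can be done
None
```

The tube locker is open and the job is handed in: the bolt is drawn about 32 mm of its 35, the cover is slid open about 83 mm of its 85, the bottle still stands where it was, and the arm is clear; no verdict was returned.

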